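# Blow off a ring at the jeweller's air station

## Robot

A 6-joint arm with a two-finger parallel gripper is mounted at the origin on the work surface. World frame = base frame: x ahead of the robot, y to its left, z up, the work surface at z = 0. Lengths are in m, angles in rad, forces in N, time in s.
With the tool pointing down it reaches from about 0.275 to 1 m from the base axis. Payload 8.4 kg.
Tool frame: the origin (TCP) lies on the centre line of the jaws, within the pads' length; the fingertips stand 17 mm ahead of it and the grasp point (between the pads) lies 2 mm behind it (bot.tcp_to_tips is the y of the fingertips in the tool frame, in m); y points along the fingers, z is the direction in which the jaws open and shut, and the axes are right-handed (so a half turn about y gives the same grasp; the last joint's range is limited). The gripper opens to 85 mm and grips with 20 to 120 N. Pads are 22 mm wide; open, the fingers measure 114 mm over their backs; the gripper's body (76 mm by 85 mm) begins 54 mm behind the grasp point. The pads swing forward as they close: fully open they stand 13 mm farther back than shut.
Start: joints at [1.27, 0.353, 1.633, -0, 1.155, -0.002], TCP at [0.184, 0.597, 0.248] pointing down, gripper open.
Joint ranges: [-2.63, 2.63], [-0.92, 2.1], [0.06, 2.66], [-1.3, 4.44], [0, 2.69], [-3.02, 3.02]. Speed limits (rad/s): [2.22, 2.22, 2.79, 3.14, 3.14, 3.14].

## Interface

Orientations are given as a unit quaternion [x, y, z, w].
In Python, from workcell import bot, hand, kinematics, get_obs, vision, hand_in gives the robot as it stands. The module is installed in compiled form; this text tells all that it offers. Calls block until the motion is done:
- bot.reach(position, orientation): joint-space move of the TCP to a pose.
- bot.servo_line(position, ori=None, velocity=0.15): straight line of the TCP; ori=None keeps the orientation; velocity is the mean speed in m/s.
- bot.goto_joints(angles): joint-space move.
- hand.move_gripper(opening, strength=None): finger opening in m; strength is the grip in N (None keeps the last); returns when the fingers have stopped.
- bot.dwell(seconds).
- kinematics.solve_ik(position, orientation): joint angles nearest the present ones, or None.
- get_obs(): the state.
- vision.read_camera(name): name is "side" or "top"; returns a dict with "frame" (400x640x3 uint8, red, green, blue), "intrinsics" (3x3 intrinsics, pixels), "dist" ([k1, k2, p1, p2, k3] as OpenCV has them; the pictures are not rectified), "view" (4x4, takes a point from world to camera coordinates). Camera axes: x right, y down, z forward; pixel columns grow to the right and rows downward; lengths in m; the calibration is good to about 2 mm. A picture is of the moment at which its call begins. There is no depth.
A pose or a line that the arm cannot do raises bot.IKError and nothing moves.
- hand_in(): hands the job in, once; it reports no verdict.
The state is a dict: "time_s": time; "joint_pos": joint angles; "joint_vel": joint speeds; "joint_efforts": joint torques, N m; "position": TCP position; "orientation": TCP orientation; "wrist_force": force on the tool from outside, world axes, zero at the start; "ft_torque": the same for the moment, N m; "gripper_width": finger opening in m.
Only numpy, scipy, OpenCV 4.12 (cv2) and the standard library are available. Lean on these libraries where they do the work, as an engineer would, in place of code of your own. Each camera call takes 0.05 s, during which the arm holds its last target.

## Task

Slide the little ring carriage along its rail, away from the pipe end, until it is fully home against the stop and the ring stands in front of the air nozzle. Then squeeze the orange trigger all the way to the black grip, keep it squeezed for at least two seconds to blow the ring clean, and let go so that it springs fully back. Do not pull the trigger before the carriage is home, and leave the other things on the bench where they are.

Things in the scene. Friction and masses are not known exactly. Their poses are not given: they have to be found in the camera images.
- station: Blow-off station, screwed down: grey plate 260 mm (its x, -130 to +130) by 280 mm (its y, -135 to +145), 8 mm thick. Origin on the bench, z up, turned about z only. On it an air gun lies on its side, centred 62 mm above the bench, nozzle towards +y, grip towards -x, with the trigger on the grip's +y side; a rail runs along x at y = +105. Nothing on it is higher than 82 mm.
- nozzle_tip (a point): Tip of the brass air nozzle, at station x = +40, y = +70 mm, 62 mm above the bench; the nozzle (8 mm, collar 13 mm) runs along y from the aluminium gun barrel, which is 35 mm thick and runs along x = +40 from y = -95 to +15, then tapers to y = +23.
- pipe (a point): Bend of the copper air pipe (12 mm thick), which leaves the -x end of the grip and goes down to the plate, at station x = -106, y = -65 mm, 62 mm above the bench. Fixed.
- sight_glass (a point): Top of a clear sight glass 26 mm across at station x = +105, y = -75 mm, 68 mm high; its green float rises while the trigger is squeezed. Fixed; nothing to do with it.
- carriage (a joint): Position of the ring carriage on the rail in m: 0 at the pipe end, 0.090 fully home, growing to station +x. It slides with about 1.5 N of friction and stays where left. Wooden block 50 x 46 mm (x, y), 14 to 38 mm above the bench; on its -x side a blue upright plate 46 mm wide, 6 mm thick, up to 62 mm; in its middle a metal ring with a green stone on a post, top 81 mm above the bench.
- push_face (a point): Centre of the -x face of the carriage's blue plate, 40 mm above the bench; it moves with the carriage. Pushed towards station +x it takes the carriage home. Behind it (-x) the space above the rail is free; the rail's two rods (y = 92 and 118 mm) have their tops 19 mm above the bench, a cross bar at the -x end 22 mm.
- rail_stop (a point): Face of the rubber buffer on the dark steel stop (42 mm high) at the +x end of the rail, 33 mm above the bench; the wooden block's front meets it when the carriage is home. Fixed.
- trigger (a joint): Trigger angle in rad: 0 released (tip stands forward, away from the grip), 0.300 fully squeezed, its front then parallel to the grip. The hinge is upright, at station x = +20, y = -42 mm. A spring returns it: at the pad point about 3 N to start, 8 N fully squeezed.
- trigger_pad (a point): Point on the front (+y) face of the orange trigger, 40 mm from its hinge, 62 mm above the bench; moves with it. The trigger is 8 mm thick (12 at its round tip), 20 mm high (52 to 72 mm above the bench), 62 mm long. Squeezing moves this point 12 mm to station -y. In front of it the space is free down to the plate for 80 mm, between station x = -130 and +30 mm.
- grip_back (a point): Point on the back (-y) face of the fixed black grip, across from the trigger pad, 62 mm above the bench. The grip is a bar along x (station x -75 to +24, y -80 to -50, 48 to 76 mm above the bench). Over grip and trigger along y here: 54 mm released, 42 mm fully squeezed. Behind it the space is free down to the plate between x = -90 and +20 mm.
- link_tray: Bystander: open white tray of metal links, 90 x 70 x 28 mm, loose. Origin under its centre.
- pickle_jar: Bystander: amber jar with black lid, 60 mm across, 75 mm high, loose. Origin under its centre.
- file_block: Bystander: wooden block 75 x 55 x 32 mm with three file handles standing in it (up to 70 mm high), loose. Origin under its centre.

How it is judged:
On the way, in this order (a step that is already met when the one before it is completed fails the run):
1. the carriage is home at the stop, the trigger not yet pulled (value of joint carriage above 0.084 m and value of joint trigger below 0.1 rad), for 0.2 s.
2. the trigger is kept fully squeezed (for 1.8 s) with the carriage home (value of joint trigger above 0.25 rad and value of joint carriage above 0.084 m), for 1.8 s.
At the end, for the whole second after the job is handed in: the carriage is within 6 mm of its stop (joint above 0.084 m), the trigger has sprung back (below 0.03 rad), the robot is off the station (value of joint trigger below 0.03 rad and value of joint carriage above 0.084 m and contact force between the arm and station below 0.1 N); the robot touches nothing.
It fails at once if the trigger is pulled (over 0.12 rad) while the carriage is not home (value of joint trigger above 0.12 rad and value of joint carriage below 0.08 m).
It fails at once if a bystander is moved by more than 25 mm (distance of any of link_tray, pickle_jar, file_block from where it was at the start of the episode above 0.025 m).
It also fails if it takes over 43 s, if anything falls off the work surface, if the arm or the gripper's body presses on something with over 40 N, if the wrist force passes 120 N, or if a joint passes its speed limit or range.

## Working session

There is one attempt and no reset: what is moved stays moved. The work goes in short steps, each a Python script; the robot and the scene stay as the last script left them, time stands still between calls to the robot, and variables do not carry over. Pictures are saved under pics/ and viewed, and the job is handed in when it is done.

```bash
mkdir -p pics; python3 - <<'E'
from workcell import bot, hand, kinematics, get_obs, vision
import cv2,numpy as np
for n in ("top","side"):
    c=vision.read_camera(n)
    cv2.imwrite(f"pics/{n}0.png",c["frame"][:,:,::-1])
    np.savez(f"{n}0.npz",**{k:np.array(v) for k,v in c.items()})
    print(n,np.array(c["intrinsics"]).round(1).tolist(),c["dist"],np.array(c["view"]).round(3).tolist())
o=get_obs();print(o["time_s"],o["position"],o["orientation"],bot.tcp_to_tips)
E
```

```text
top [[362.3, 0.0, 317.3], [0.0, 362.3, 191.1], [0.0, 0.0, 1.0]] [-0.02369395  0.          0.          0.          0.        ] [[0.018, -0.999, 0.038, 0.019], [-0.983, -0.025, -0.181, 0.579], [0.181, -0.035, -0.983, 0.692], [0.0, 0.0, 0.0, 1.0]]
side [[367.2, 0.0, 320.5], [0.0, 367.2, 198.4], [0.0, 0.0, 1.0]] [-0.01929471  0.          0.          0.          0.        ] [[0.765, -0.644, 0.02, -0.416], [-0.451, -0.557, -0.697, 0.359], [0.46, 0.524, -0.717, 0.598], [0.0, 0.0, 0.0, 1.0]]
0.1 [0.18388002 0.59690873 0.2476505 ] [ 0.69966346 -0.10531675  0.10519371 -0.69879447] 0.017
```

View pics/top0.png

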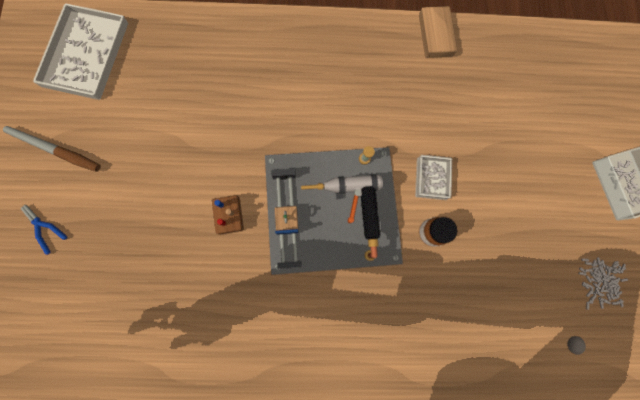

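View pics/side0.png

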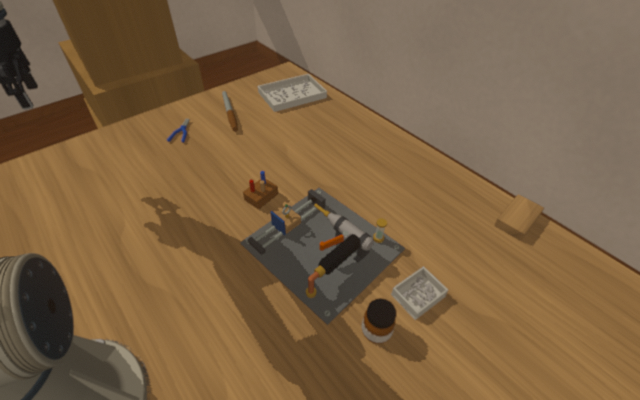

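```bash
python3 - <<'E'
import cv2
a=cv2.imread("pics/top0.png")[135:285,200:470]; cv2.imwrite("pics/t0c.png",cv2.resize(a,None,fx=2.96,fy=2.96,interpolation=cv2.INTER_CUBIC))
a=cv2.imread("pics/side0.png")[170:350,235:455]; cv2.imwrite("pics/s0c.png",cv2.resize(a,None,fx=3.2,fy=3.2,interpolation=cv2.INTER_CUBIC))
E
```

```text
(no output)
```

View pics/t0c.png

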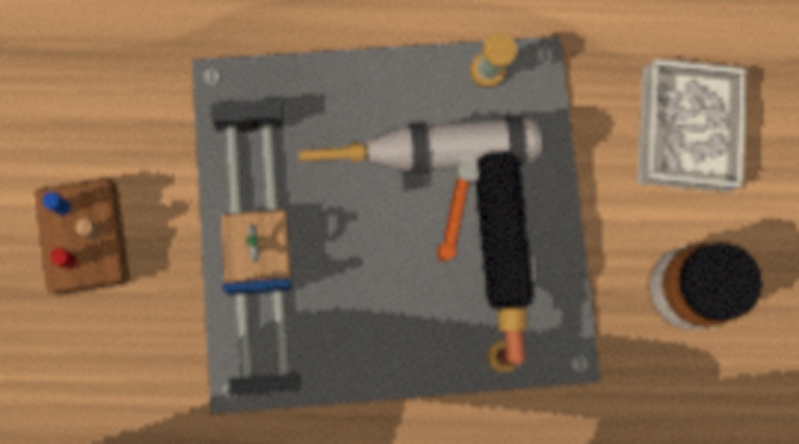

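View pics/s0c.png

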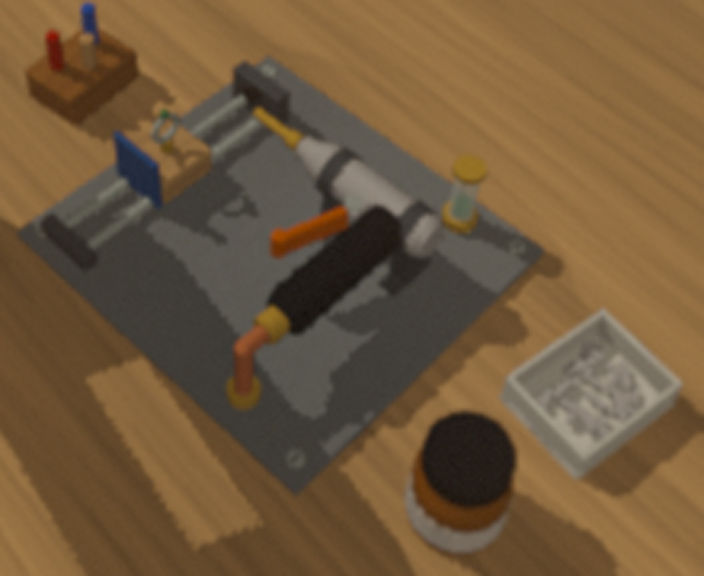

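```bash
cat > fit.py <<'E'
import numpy as np,cv2
from scipy.optimize import least_squares
def load(n):
    d=np.load(n+"0.npz"); return d["intrinsics"],d["dist"],d["view"]
cams={n:load(n) for n in("top","side")}
def proj(n,P):
    K,D,V=cams[n]; P=np.atleast_2d(P).astype(float)
    return cv2.projectPoints(P,cv2.Rodrigues(V[:3,:3])[0],V[:3,3],K,D)[0][:,0]
def s2w(p,S):
    x,y,t=p; c,s=np.cos(t),np.sin(t); S=np.atleast_2d(S)/1000.
    return np.c_[x+c*S[:,0]-s*S[:,1],y+s*S[:,0]+c*S[:,1],S[:,2]]
C=[[130,145,8],[130,-135,8],[-130,-135,8],[-130,145,8],[40,70,62],[105,-75,68]]
T=np.array([[193,60],[563,38],[599,380],[212,412],[299,155],[500,50]])/2.96+[200,135]
S=np.array([[268,58],[547,252],[297,493],[20,232],[255,111],[470,166]])/3.2+[235,170]
T-=.33;S-=.33
def fit(ws):
    f=lambda p:np.concatenate([(proj(n,s2w(p,C))-I).ravel() for n,I in ws])
    r=least_squares(f,[.6,0,0]); return r.x,r.fun.reshape(-1,2)
if __name__=="__main__":
    for ws in ([("top",T)],[("side",S)],[("top",T),("side",S)]):
        p,r=fit(ws);print(p.round(4),"\n",r.round(1).tolist())
    np.save("pose.npy",p)
E
python3 fit.py
```

```text
[ 0.5504 -0.0085  0.0927] 
 [[-0.3, -0.7], [-0.4, -0.9], [0.8, 1.0], [-0.7, 0.5], [0.3, 0.2], [0.4, -0.3]]
[ 0.5496 -0.0057  0.0963] 
 [[0.4, -0.8], [-0.1, -0.9], [0.1, 0.1], [-1.3, -0.2], [0.7, 0.8], [0.3, 0.7]]
[ 0.5499 -0.0073  0.0941] 
 [[-1.0, -0.4], [-1.0, -0.7], [0.3, 1.1], [-1.2, 0.9], [-0.3, 0.4], [-0.3, -0.2], [1.0, -0.5], [0.5, -0.5], [0.5, 0.6], [-0.7, -0.0], [1.3, 1.1], [0.9, 1.1]]
```

```bash
cat > h.py <<'E'
import numpy as np
from fit import *
from scipy.spatial.transform import Rotation as R
p=np.load("pose.npy"); t=p[2]
def W(x,y,z): return s2w(p,[[x,y,z]])[0]
def Q(sg):
    z=sg*np.array([-np.sin(t),np.cos(t),0]); y=np.array([0,0,-1.]); x=np.cross(y,z)
    return R.from_matrix(np.c_[x,y,z]).as_quat()
# station x from top crop pixel row given z,y
def stx(n,px,y,z):
    f=lambda v:(proj(n,W(v[0],v[1],z))[0]-px)
    return least_squares(f,[0,y]).x.round(1)
E
python3 - <<'E'
from h import *
from workcell import bot,hand,kinematics,get_obs
c=lambda x,y:np.array([x,y])/2.96+[200,135]-.33
d=lambda x,y:np.array([x,y])/3.2+[235,170]-.33
print("block front top",stx("top",c(255,211),105,38))
print("blue top edge",stx("top",c(258,284),105,62),stx("top",c(258,291),105,62))
print("blue top side L,R",stx("side",d(115,135),105,62),stx("side",d(158,173),105,62))
print("stop",stx("top",c(213,104),105,42),stx("top",c(283,124),105,42))
print("trigger tip",stx("top",c(447,254),-20,72), "grip",stx("top",c(481,157),-50,76),stx("top",c(531,302),-80,76))
for sg in (1,-1):
    for P in (W(-90,105,44),W(-20,-55,57),W(-20,-55,150)): print(sg,kinematics.solve_ik(P,Q(sg)), P.round(3))
E
```

```text
block front top [  7.8 102.5]
blue top edge [-45.1 102.6] [-49.8 102.9]
blue top side L,R [-47.8 127.8] [-49.5  79.7]
stop [ 85.7 127.4] [67.8 78.9]
trigger tip [-35.1 -24.7] grip [ 28.4 -53.3] [-71.2 -76.9]
1 [ 1.91368649e-01  4.20585686e-01  2.12928269e+00 -4.44089210e-16
  5.91724273e-01 -1.47349467e+00] [0.45  0.089 0.044]
1 [-1.21658953e-01  4.82345231e-01  1.95501162e+00 -4.44089210e-16
  7.04235802e-01 -1.78652227e+00] [ 0.535 -0.064  0.057]
1 [-1.21658953e-01  3.39286108e-01  1.90495408e+00 -4.44089210e-16
  8.97352466e-01 -1.78652227e+00] [ 0.535 -0.064  0.15 ]
-1 [ 1.91368649e-01  4.20585686e-01  2.12928269e+00 -4.44089210e-16
  5.91724273e-01  1.66809798e+00] [0.45  0.089 0.044]
-1 [-1.21658953e-01  4.82345231e-01  1.95501162e+00 -4.44089210e-16
  7.04235802e-01  1.35507038e+00] [ 0.535 -0.064  0.057]
-1 [-1.21658953e-01  3.39286108e-01  1.90495408e+00 -4.44089210e-16
  8.97352466e-01  1.35507038e+00] [ 0.535 -0.064  0.15 ]
```

```bash
python3 - <<'E'
from h import *
from workcell import bot,hand,kinematics,get_obs,vision
q=Q(1)
hand.move_gripper(0.0)
bot.reach(W(-84,104,160),q)
bot.servo_line(W(-84,104,48),velocity=.15)
print(get_obs()["time_s"],get_obs()["wrist_force"])
bot.servo_line(W(-40,104,48),velocity=.08)
print(get_obs()["time_s"],get_obs()["wrist_force"])
c=vision.read_camera("top")["frame"][135:285,200:470,::-1]; s=vision.read_camera("side")["frame"][170:350,235:455,::-1]
cv2.imwrite("pics/t1.png",cv2.resize(c,None,fx=2.96,fy=2.96)); cv2.imwrite("pics/s1.png",cv2.resize(s,None,fx=3.2,fy=3.2))
E
```

```text
3.8667 [0.44158268 0.03093387 0.62016358]
4.5667 [ 0.05221878 -0.01908732 -0.93693229]
```

View pics/s1.png

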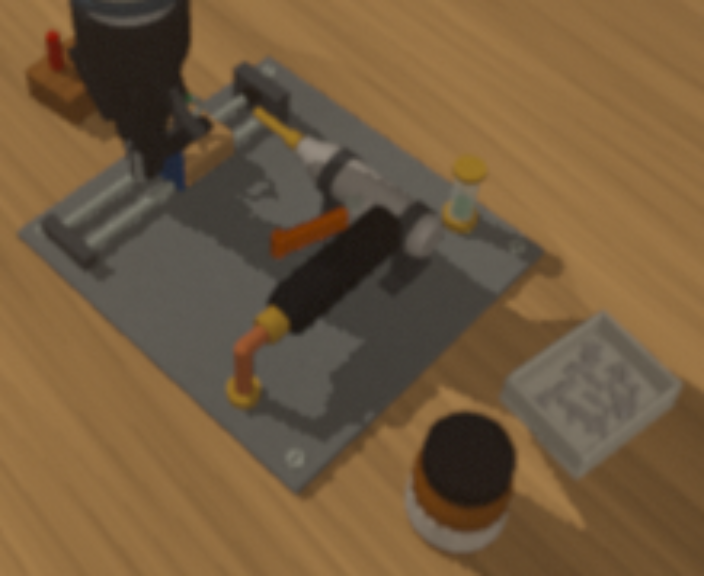

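The closed fingers are behind the blue plate at crop (170,170), and the block has moved to about (205,155). The push works, so I continue to the stop in small force-watched steps.

```bash
python3 - <<'E'
from h import *
from workcell import bot,hand,kinematics,get_obs,vision
bot.servo_line(W(-12,104,48),velocity=.08)
f0=get_obs()["wrist_force"]; print(f0.round(1) if hasattr(f0,'round') else f0)
u=np.array([np.cos(t),np.sin(t),0])
for x in np.arange(-10,14,1.5):
    bot.servo_line(W(x,104,48),velocity=.03)
    o=get_obs(); f=-np.dot(o["wrist_force"],u); print(x,round(f,1),round(np.dot(np.array(o["position"])-W(0,104,48),u)*1e3,1))
    if f>9: break
bot.dwell(.3)
c=vision.read_camera("top")["frame"][135:285,200:470,::-1]; s=vision.read_camera("side")["frame"][170:350,235:455,::-1]
cv2.imwrite("pics/t2.png",cv2.resize(c,None,fx=2.96,fy=2.96)); cv2.imwrite("pics/s2.png",cv2.resize(s,None,fx=3.2,fy=3.2))
print(get_obs()["time_s"],get_obs()["wrist_force"])
E
```

```text
[ 0.9 -0.4  0.4]
-10.0 0.6 -10.0
-8.5 1.3 -8.6
-7.0 1.4 -7.1
-5.5 1.2 -5.4
-4.0 1.1 -3.8
-2.5 3.0 -2.8
-1.0 9.2 -2.7
7.3167 [-7.73180702 -0.70990414  6.61527791]
```

View pics/s2.png

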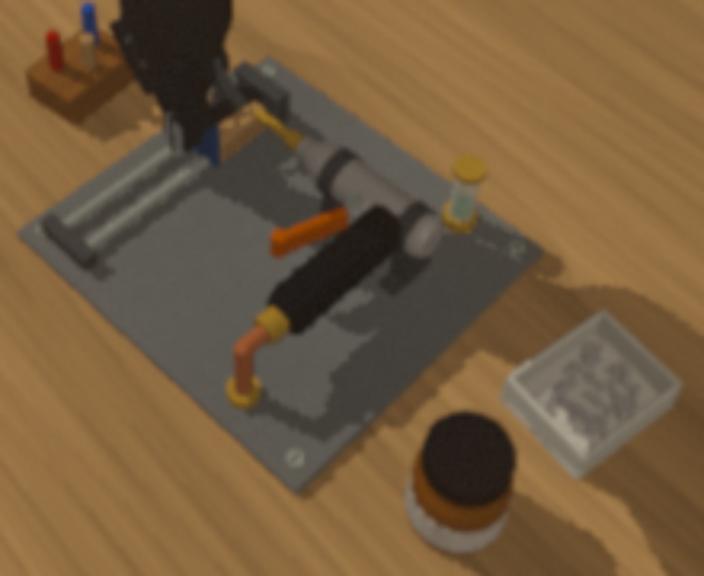

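View pics/t2.png

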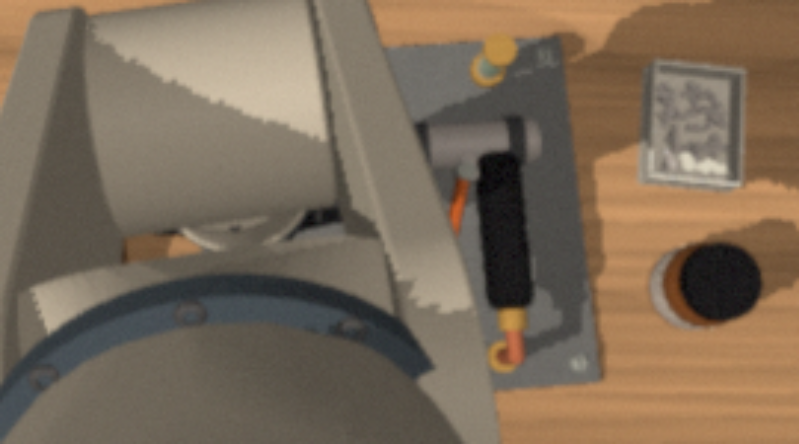

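The carriage stopped dead at tool x = -2.7 mm (predicted about -2) with a sharp rise in force, so it is home. Next I back off, open and go over the grip.

```bash
python3 - <<'E'
from h import *
from workcell import bot,hand,kinematics,get_obs,vision
bot.servo_line(W(-25,104,48),velocity=.1)
bot.servo_line(W(-25,104,150),velocity=.2)
hand.move_gripper(0.085,20)
bot.reach(W(-22,-55,150),Q(1))
s=vision.read_camera("side")["frame"][170:350,235:455,::-1]
cv2.imwrite("pics/s3.png",cv2.resize(s,None,fx=3.2,fy=3.2))
bot.servo_line(W(-22,-55,85),velocity=.12)
o=get_obs(); print(o["time_s"],o["wrist_force"],o["gripper_width"])
for n in("top","side"):
    s=vision.read_camera(n)["frame"][:,:,::-1]
    s=s[135:285,200:470] if n=="top" else s[170:350,235:455]
    cv2.imwrite(f"pics/{n}4.png",cv2.resize(s,None,fx=2.96,fy=2.96))
E
```

```text
10.575 [-0.21988705  0.36242798  0.40847819] 0.08484879131373514
```

View pics/s3.png

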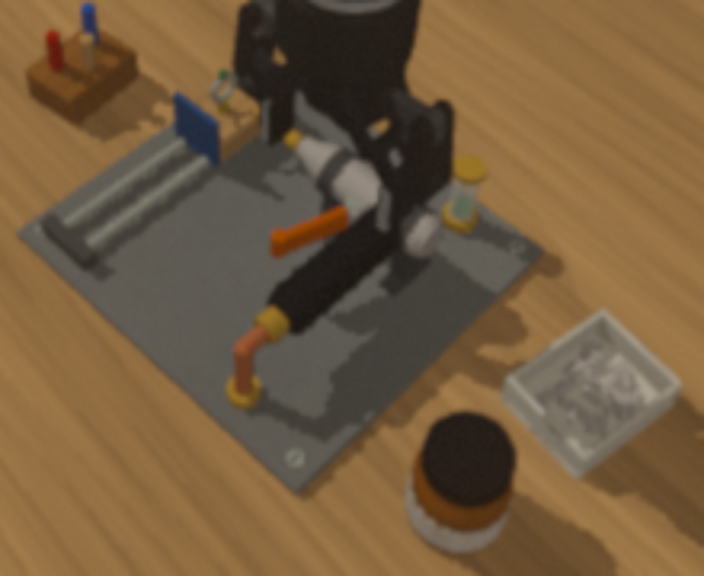

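View pics/side4.png

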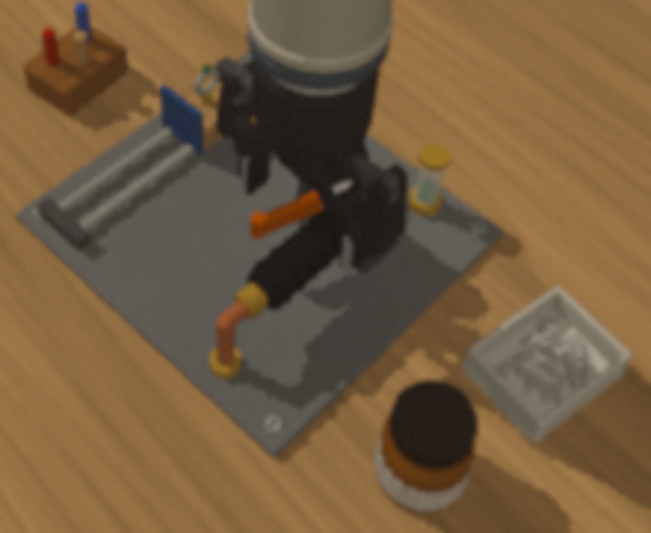

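Side view: the blue plate is now near (175–218, 95–160) in the s3 crop. The open fingers straddle grip and trigger (side4: about (258,180) and (370,235)). Next I descend and squeeze step by step.

```bash
python3 - <<'E'
from h import *
from workcell import bot,hand,kinematics,get_obs,vision
d=lambda x,y:np.array([x,y])/3.2+[235,170]-.33
print("blue home?",stx("side",d(175,94),105,62),stx("side",d(219,131),105,62))
v=np.array([-np.sin(t),np.cos(t),0])
bot.servo_line(W(-22,-55,57),velocity=.1)
bot.servo_line(W(-22,-58,57),velocity=.05)
b=np.array(get_obs()["wrist_force"])
for w in (.070,.062,.057,.053,.050,.047,.045):
    hand.move_gripper(w,20)
    o=get_obs(); print(w,round(o["gripper_width"],4),(np.array(o["wrist_force"])-b).round(1),"fy",round(np.dot(np.array(o["wrist_force"])-b,v),1),round(o["time_s"],2))
E
```

```text
blue home? [ 10.2 128.2] [ 7.9 78.6]
0.07 0.0702 [-0.1  4.1  2.2] fy 4.1 11.66
0.062 0.0622 [0.4 3.9 2.6] fy 3.8 11.91
0.057 0.057 [1.3 5.4 3.4] fy 5.3 12.13
0.053 0.0531 [1.6 4.8 2.6] fy 4.7 12.35
0.05 0.0499 [1.  6.1 3.8] fy 6.0 12.57
0.047 0.0472 [0.7 5.9 4.3] fy 5.8 12.78
0.045 0.045 [1.6 4.9 4.1] fy 4.8 13.0
```

The front finger is pressing the trigger spring (4–6 N) and the back finger isn't loaded yet. Now the final squeeze.

```bash
python3 - <<'E'
from h import *
from workcell import bot,hand,kinematics,get_obs,vision
v=np.array([-np.sin(t),np.cos(t),0])
def st(w):
    o=get_obs(); print(w,round(o["gripper_width"],4),np.array(o["wrist_force"]).round(1),"fy",round(np.dot(o["wrist_force"],v),1),round(o["time_s"],2))
for w in (.043,.041,.036):
    hand.move_gripper(w,20); st(w)
bot.dwell(.5); st("hold")
s=vision.read_camera("side")["frame"][170:350,235:455,::-1]
cv2.imwrite("pics/s5.png",cv2.resize(s,None,fx=3.2,fy=3.2))
s=vision.read_camera("top")["frame"][135:285,200:470,::-1]
cv2.imwrite("pics/t5.png",cv2.resize(s,None,fx=2.96,fy=2.96))
E
```

```text
0.043 0.0432 [1.  0.4 4.2] fy 0.3 13.22
0.041 0.0417 [ 0.2 -4.   7.6] fy -4.0 13.53
0.036 0.0414 [-0.1 -3.4  7.8] fy -3.4 13.74
hold 0.0417 [-0.5 -4.   6.4] fy -4.0 14.24
```

View pics/s5.png

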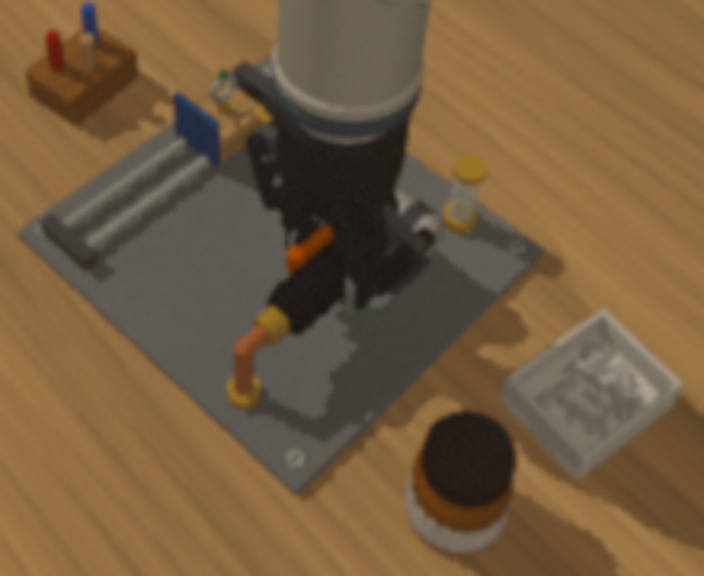

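The trigger lies against the grip (tip at about (297,258)), and the width stalls at 41.7 mm against 42 expected, so it is fully squeezed. I hold it, then release.

```bash
python3 - <<'E'
from h import *
from workcell import bot,hand,kinematics,get_obs,vision
bot.dwell(3.5); o=get_obs(); print(o["gripper_width"],o["wrist_force"],o["time_s"])
c=vision.read_camera("side")["frame"]
hand.move_gripper(.07); hand.move_gripper(.085)
bot.servo_line(W(-22,-55,57),velocity=.05)
bot.servo_line(W(-22,-55,150),velocity=.12)
bot.servo_line(W(-22,-55,230),velocity=.2)
bot.goto_joints([1.27,.353,1.633,0,1.155,0])
bot.dwell(.3); o=get_obs(); print(o["gripper_width"],o["wrist_force"],o["time_s"])
d=vision.read_camera("side")["frame"]; e=vision.read_camera("top")["frame"]
cv2.imwrite("pics/s6.png",cv2.resize(d[170:350,235:455,::-1],None,fx=3.2,fy=3.2))
cv2.imwrite("pics/t6.png",cv2.resize(e[135:285,200:470,::-1],None,fx=2.96,fy=2.96,interpolation=cv2.INTER_CUBIC))
E
```

```text
0.04125812008544984 [ 0.07004351 -4.24617991  7.48992924] 17.8417
0.0846007963061814 [-0.08366113  0.26783463 -0.03260382] 23.25
```

View pics/s6.png

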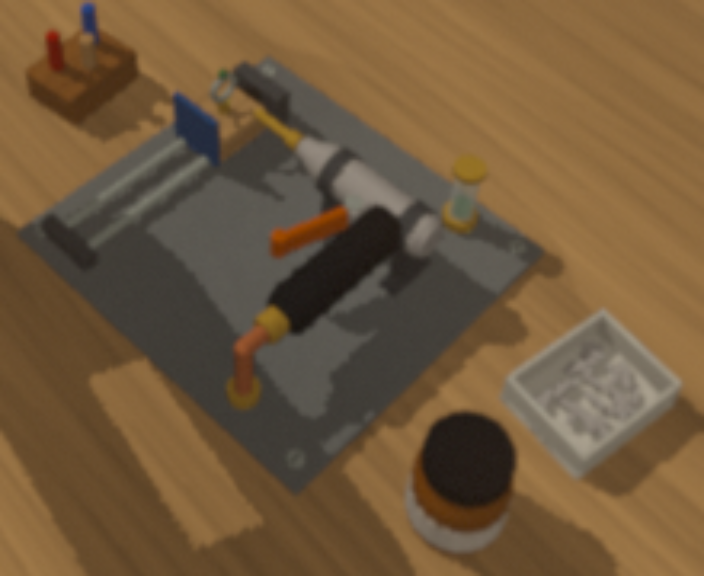

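View pics/t6.png

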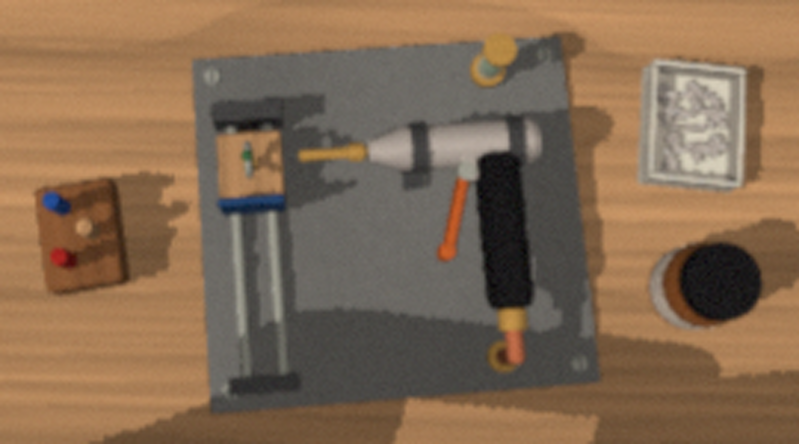

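The trigger tip is back at (447,254), its starting pixel. The ring at (248,157) is in line with the nozzle tip at (299,155), and the block sits at the stop. The bystanders have not moved, so I'm handing in.

```bash
python3 -c "
from workcell import hand_in
hand_in()"
```

```text
the job is handed in; nothing more can be done
```

The ring carriage is home, the trigger was squeezed and has sprung back, and I handed the job in shortly after 23 s on the robot's clock, against the 43 s limit. No verdict is reported.

- **Carriage:** I pushed it with the closed fingers until the force jumped from about 1.2 N to 9 N. The tool stopped within 1 mm of the predicted home position. In the camera image the back of the blue plate measured about 9 mm in station x, where 9 mm was expected.
- **Trigger:** I squeezed it between the jaws at 20 N. The jaws stopped at 41.3–41.7 mm, where 42 mm means fully squeezed. I held it there for about 4 s, then let go.
- **Final check:** The last pictures show the trigger tip at its starting pixel. The ring stands in front of the nozzle, and the tray, jar and file block have not moved. The arm was clear of the station, with the wrist force near zero.

No check failed. The only disagreements were 2–4 mm between camera measurements and the given sizes, and a steady force of about 4 N on the wrist during the hold, from the jaws being slightly off centre.

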